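# Click the lunch-box tally wheel round to its start mark

### The job

A new batch of lunch boxes is about to be packed, so set the tally counter to its start mark: flick the cogs at the edge of its thumbwheel with a fingertip, clockwise as seen from above, click by click, until the wheel's raised pointer ridge rests in the click that points at the steel index post. Do not run past the post, do not lift the counter or shove it along the table, and leave the tray, bottle and cup alone.

Things in the scene. Friction and masses are not known exactly. Their poses are not given: they have to be found in the camera images.
- counter: Tally counter standing loose on the table, about 2.4 kg. Cream base plate 170 (x) by 130 (y) by 12 mm thick, spanning x -73 to +97 and y -65 to +65 mm. Origin: on the wheel's upright axis, at the underside (table height); z up. Its +x runs from the wheel's axis to the index post, roughly away from the robot. Between wheel and plate there is only a 44 mm pedestal and a click ball near it.
- wheel_centre (a point): Centre of the wheel's top, 56 mm above the table. The black thumbwheel lies flat (vertical axis), 40 to 56 mm above the table: a disc of 40 mm radius with eight even radial cogs, 8 mm wide, out to 60 mm radius. Gaps between cogs are 31 mm wide at 50 mm radius, open above, below and outside. A steel pointer ridge 6 mm wide, 3 mm high lies on one cog, from 9 to 59 mm radius.
- index_top (a point): Top of the index post: a fixed dark steel bar 14 x 12 mm on the base plate, 62 mm above the table, 83 mm from the wheel's axis, with a thin nib pointing at the wheel.
- wheel (a joint): Thumbwheel angle (rad), growing clockwise seen from above; 0 = ridge points at the post. The ridge lies at -value anticlockwise from counter +x. Sprung clicks each 0.785 rad (at 0, -0.785, ...), where cogs point to all multiples of 45 deg from +x; let go, it settles into the nearest. Starts 2 to 5 clicks short; a stop at -4.55 bars the other way round. A cog needs about 2 N; it does not coast.
- pointer_tip (a point): Outer end of the ridge on the wheel: on the wheel's top face, 58 mm from its axis, 59 mm above the table.
- lunch_tray: Empty black lunch tray with partitions, 160 x 230 x 35 mm, origin under its centre; stands to the left. Not to be disturbed.
- sauce_bottle: Amber sauce bottle, 54 mm across, 150 mm high, origin under its centre; stands to the right. Not to be disturbed.
- cup: White cup, 72 mm across, 80 mm high, origin under its centre; stands beyond the counter. Not to be disturbed.

How it is judged:
By the outcome, as a careful person would: the job done as asked, in the order asked, and still so for the second after the job is handed in, with the robot touching nothing.
It also fails if it takes over 61 s, if anything falls off the work surface, if the arm or the gripper's body presses on something with over 40 N, if the wrist force passes 120 N, or if a joint passes its speed limit or range.

### The arm

A 7-joint arm with a two-finger parallel gripper is mounted at the origin on the work surface. World frame = base frame: x ahead of the robot, y to its left, z up, the work surface at z = 0. Lengths are in m, angles in rad, forces in N, time in s.
With the tool pointing down it reaches from about 0.4 to 0.9 m from the base axis. Payload 5.5 kg.
Tool frame: the origin (TCP) lies midway between the tips of the shut fingers; the grasp point (between the pads) lies 19 mm behind it; z points along the fingers, y is the line along which they close (so a half turn about z gives the same grasp; the last joint's range is limited). The gripper opens to 92 mm and grips with 3 to 60 N. Pads are 19 mm wide; open, the fingers measure 130 mm over their backs; the gripper's body (75 mm by 190 mm) begins 47 mm behind the grasp point.
Start: joints at [1.42, 0.501, -0.427, 1.55, 0.221, 1.138, -0.21], TCP at [0.261, -0.595, 0.227] pointing down, gripper open.
Joint ranges: [-2.88, 2.88], [-0.31, 2.03], [-1.54, 1.56], [0.2, 2.42], [-1.41, 4.55], [0.19, 2.02], [-2.57, 2.57]. Speed limits (rad/s): [2.57, 2.57, 3.14, 3.14, 3.14, 3.14, 3.14].

### API

Orientations are given as a rotation vector (axis times angle).
In Python, from bench import * gives the robot as it stands. The module is installed in compiled form; this text tells all that it offers.
- The arm moves only by the shell command python3 -m handwheel 'ROWS'. ROWS is JSON, a list of rows, each an object of numbers: "dx", "dy", "dz": the shift along the tool's x, y, z in units of 40 mm (1.0 is 40 mm); "ax", "ay", "az": the turn, a rotation vector about the tool's x, y, z in units of 8 degrees (1.0 is 8 degrees); "hand": the closure, from -1 (fully open) to 1 (shut), so that 0 is half open. In form: [{"dx": .., "dy": .., "dz": .., "ax": .., "ay": .., "az": .., "hand": ..}, ...]. A call has 1 to 20 rows; each row is the pose to reach, as a shift and turn from the pose commanded when the call began, along the tool's axes at that moment; what a row does not reach only later rows make up. A row lasts 1/10 s, in which the tool goes at most 50 mm and 8.59 degrees, less where a joint would pass 70% of its speed; a pose out of reach is approached as far as the arm can. A call with a gripper value outside its range is refused whole. The fingers move at their own pace and stop on an object; the grip force is fixed at half the most. Time passes only in rows, so rows that repeat a pose let the fingers close. It gives the time, the measured TCP pose, the force, the opening and the grip force at its end, in the units of the state.
- get_obs(): the state, without advancing time (a new reading comes with each control period).
- snapshot(name): name is "scene" or "top" or "wrist"; returns a dict with "color" (420x560x3 uint8, red, green, blue), "K" (3x3 intrinsics, pixels), "rvec" (rotation vector, rad) and "tvec" (3), from world to camera coordinates, as OpenCV has them. Camera axes: x right, y down, z forward; pixel columns grow to the right and rows downward; lengths in m; the calibration is good to about 2 mm. A picture is of the moment at which its call begins. There is no depth.
- job_done(): hands the job in; it is judged then, once.
The state is a dict: "clock": time; "joints": joint angles; "qd": joint speeds; "tau": joint torques, N m; "tcp_pos": TCP position; "tcp_rot": TCP orientation; "ft_force": force on the tool from outside, world axes, zero at the start; "torque": the same for the moment, N m; "width": finger opening in m; "grasp_force": force on a finger pad.
Only numpy, scipy, OpenCV 4.12 (cv2) and the standard library are available. Lean on these libraries where they do the work, as an engineer would, in place of code of your own. Each camera call takes 0.05 s, during which the arm holds its last target. There are 200 camera calls.

## Working session

There is one attempt and no reset: what is moved stays moved. The work goes in short steps, Python scripts to look and compute and a shell command to move; the robot and the scene stay as the last step left them, time stands still between calls to the robot, and variables do not carry over. Pictures are saved under pics/ and viewed, at most 10 in all, crops included, and the job is handed in when it is done.

```bash
mkdir -p pics
python3 - <<'E'
from bench import *
import cv2,numpy as np
o=get_obs();print(o)
a=snapshot("scene");b=snapshot("top")
for n,s in(("scene",a),("top",b)):
    cv2.imwrite(f"pics/{n}1.png",s["color"][:,:,::-1])
    print(n,s["K"],s["rvec"],s["tvec"])
E
```

```text
{'clock': 0.0, 'joints': array([ 1.42020249,  0.50184738, -0.42675271,  1.55144081,  0.22082431,
        1.13828483, -0.21032177]), 'qd': array([-1.32341449e-04, -1.72941072e-05, -6.07076298e-04,  6.27915038e-04,
       -8.21685549e-05, -1.50028779e-03, -3.02487751e-04]), 'tau': array([-9.80091572e-04, -5.66581285e+01, -5.81586689e+00, -2.79108417e+01,
       -6.83000986e-02,  3.06744268e-02,  1.79435101e-04]), 'tcp_pos': array([ 0.2610093 , -0.59453901,  0.22567907]), 'tcp_rot': array([-3.07274145e+00, -6.44982385e-01,  5.72994520e-04]), 'ft_force': array([-0.40917069, -0.52534488, -0.21865804]), 'torque': array([0.04103467, 0.02529373, 0.0278554 ]), 'grasp_force': 0.0, 'width': 0.09162304952927348}
scene [[454.73181567   0.         279.69004163]
 [  0.         454.73181567 202.96754089]
 [  0.           0.           1.        ]] [ 2.01471989  1.41091631 -0.55349074] [-0.21953912 -0.37715486  1.64012289]
top [[383.71421887   0.         278.47836501]
 [  0.         383.71421887 210.06189732]
 [  0.           0.           1.        ]] [ 2.19828286 -2.14311275  0.07090292] [0.00425599 0.64833688 1.03019893]
```

View pics/scene1.png

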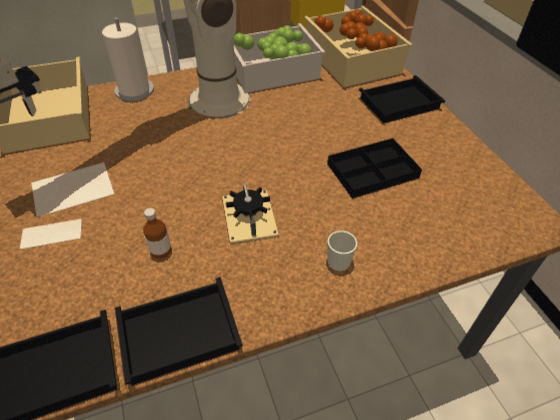

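View pics/top1.png

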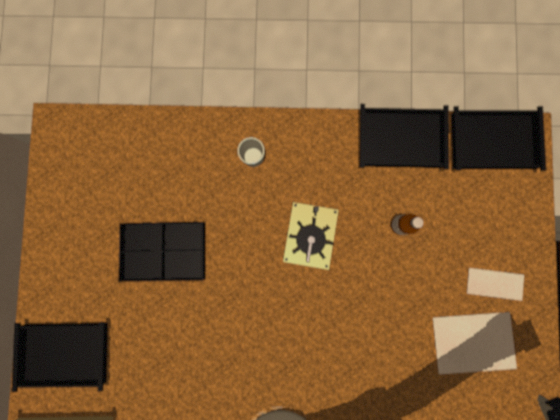

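Scene: the counter wheel is at about (248,200), with the post towards (253,228). In the top view the wheel is at (311,238), the post at (316,209), and the ridge points to about (309,262), which looks like 4 clicks short. I'll zoom in for measurements.

Run:
```python
import cv2,numpy as np
a=cv2.imread("pics/scene1.png")[175:245,210:290]
b=cv2.imread("pics/top1.png")[200:275,275:345]
r=lambda i,f:cv2.resize(i,None,fx=f,fy=f,interpolation=cv2.INTER_CUBIC)
a=r(a,5);b=r(b,5)
h=max(a.shape[0],b.shape[0]);c=np.zeros((h,760,3),np.uint8)
c[:a.shape[0],:400]=a;c[:b.shape[0],405:405+b.shape[1]]=b
cv2.imwrite("pics/crop1.png",c)
```

```text
(no output)
```

View pics/crop1.png

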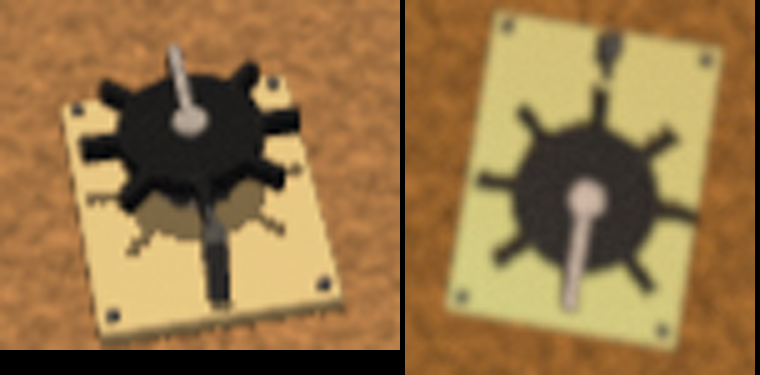

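The ridge points directly away from the post, so 4 clicks. I read these features in the crop:

| Feature | Scene | Top |
|---|---|---|
| Hub | (189,121) | (586,200) |
| Ridge tip | (173,47) | (569,308) |
| Post top | (214,232) | (609,40) |

The plate screws are also visible.

```bash
cat > h.py <<'E'
from bench import *
import cv2,numpy as np
def P(s): 
    R=cv2.Rodrigues(s["rvec"])[0]; return s["K"]@np.c_[R,s["tvec"]]
def tri(A,B,p,q):
    X=cv2.triangulatePoints(A,B,np.float64(p),np.float64(q)).ravel(); return X[:3]/X[3]
def onz(s,p,z):
    R=cv2.Rodrigues(s["rvec"])[0];c=-R.T@np.ravel(s["tvec"]);d=R.T@np.linalg.solve(s["K"],[p[0],p[1],1]);return c+d*(z-c[2])/d[2]
E
python3 - <<'E'
from h import *
a=snapshot("scene");b=snapshot("top")
fa=lambda x,y:(x/5+210-.4,y/5+175-.4)
fb=lambda x,y:((x-405)/5+275-.4,y/5+200-.4)
pt={"hub":((189,121),(586,200),.058),"tip":((173,47),(569,308),.059),"post":((214,232),(609,40),.062)}
for k,(p,q,z) in pt.items(): print(k,tri(P(a),P(b),fa(*p),fb(*q)),"scene",onz(a,fa(*p),z),"top",onz(b,fb(*q),z))
sa=[(78,109),(272,83),(323,285),(113,317)]; sb=[(507,27),(706,60),(661,331),(461,297)]
A=np.array([onz(a,fa(*p),.013) for p in sa]);B=np.array([onz(b,fb(*p),.013) for p in sb])
print(A,A.mean(0));print(B,B.mean(0))
for M,i,j in((A,3,0),(A,2,1),(B,0,3),(B,1,2)): d=M[i]-M[j];print(np.degrees(np.arctan2(d[1],d[0])))
for p in((250,152),(413,222)):print(onz(b,p,.1))
E
```

```text
hub [ 0.5690149  -0.06752858  0.05741202] scene [ 0.56960447 -0.06757493  0.058     ] top [ 0.56896463 -0.06762936  0.058     ]
tip [ 0.51201608 -0.05923691  0.05769803] scene [ 0.51347223 -0.05919834  0.059     ] top [ 0.51190755 -0.05969181  0.059     ]
post [ 0.6535942  -0.07925337  0.06284606] scene [ 0.65251397 -0.08001746  0.062     ] top [ 0.6541204  -0.07795472  0.062     ]
[[ 0.49732983 -0.11261163  0.013     ]
 [ 0.51470175 -0.00289957  0.013     ]
 [ 0.66575992 -0.02599323  0.013     ]
 [ 0.64914077 -0.13579839  0.013     ]] [ 0.58173307 -0.0693257   0.013     ]
[[ 0.66448819 -0.02477059  0.013     ]
 [ 0.64875181 -0.13588131  0.013     ]
 [ 0.49849249 -0.11326248  0.013     ]
 [ 0.51412137 -0.00276366  0.013     ]] [ 0.58146346 -0.06916951  0.013     ]
-8.683929283983646
-8.692036925302467
-8.326406755880349
-8.560570779835638
[0.79155508 0.09735193 0.1       ]
[ 0.61999466 -0.32339261  0.1       ]
```

```bash
cat >> h.py <<'E'
from scipy.spatial.transform import Rotation as Ro
C=np.array([.5695,-.0676]);YAW=-8.5
def pose(phi,rho,z,off=-14e-3,base=180):
    "finger pose for cog turned clockwise phi deg from base; off tangential (clockwise +)"
    t=np.radians(YAW+base-phi);r=np.array([np.cos(t),np.sin(t)]);n=np.array([r[1],-r[0]])
    psi=np.radians(YAW+base-phi-90)   # tool x heading; tool y points to the axis
    p=C+rho*r+off*n
    R=np.c_[[np.cos(psi),np.sin(psi),0],[np.sin(psi),-np.cos(psi),0],[0,0,-1]]
    return np.r_[p,z],R
def rows(ts):
    o=get_obs();R0=Ro.from_rotvec(o["tcp_rot"]).as_matrix()
    for t in ts:
        p,R=pose(*t);d=R0.T@(p-o["tcp_pos"])/.04;w=np.degrees(Ro.from_matrix(R0.T@R).as_rotvec())/8
        print(t,np.round(p,3),"d",np.round(d,2),"a",np.round(w,2))
E
python3 - <<'E'
from h import *
rows([(-6,.095,.2),(-6,.095,.1)])
E
```

```text
(-6, 0.095, 0.2) [ 0.474 -0.077  0.2  ] d [10.07 -9.7   0.66] a [-0.01 -0.   -7.97]
(-6, 0.095, 0.1) [ 0.474 -0.077  0.1  ] d [10.07 -9.7   3.16] a [-0.01 -0.   -7.97]
```

```bash
python3 -m handwheel '[{"dx":10.07,"dy":-9.7,"dz":0.66,"az":-7.97,"hand":1},{"dx":10.07,"dy":-9.7,"dz":0.66,"az":-7.97,"hand":1},{"dx":10.07,"dy":-9.7,"dz":0.66,"az":-7.97,"hand":1},{"dx":10.07,"dy":-9.7,"dz":0.66,"az":-7.97,"hand":1},{"dx":10.07,"dy":-9.7,"dz":0.66,"az":-7.97,"hand":1},{"dx":10.07,"dy":-9.7,"dz":0.66,"az":-7.97,"hand":1},{"dx":10.07,"dy":-9.7,"dz":0.66,"az":-7.97,"hand":1},{"dx":10.07,"dy":-9.7,"dz":0.66,"az":-7.97,"hand":1},{"dx":10.07,"dy":-9.7,"dz":0.66,"az":-7.97,"hand":1},{"dx":10.07,"dy":-9.7,"dz":0.66,"az":-7.97,"hand":1},{"dx":10.07,"dy":-9.7,"dz":0.66,"az":-7.97,"hand":1},{"dx":10.07,"dy":-9.7,"dz":0.66,"az":-7.97,"hand":1},{"dx":10.07,"dy":-9.7,"dz":0.66,"az":-7.97,"hand":1},{"dx":10.07,"dy":-9.7,"dz":0.66,"az":-7.97,"hand":1},{"dx":10.07,"dy":-9.7,"dz":0.66,"az":-7.97,"hand":1},{"dx":10.07,"dy":-9.7,"dz":0.66,"az":-7.97,"hand":1},{"dx":10.07,"dy":-9.7,"dz":0.66,"az":-7.97,"hand":1},{"dx":10.07,"dy":-9.7,"dz":0.66,"az":-7.97,"hand":1},{"dx":10.07,"dy":-9.7,"dz":0.66,"az":-7.97,"hand":1},{"dx":10.07,"dy":-9.7,"dz":0.66,"az":-7.97,"hand":1}]'
python3 - <<'E'
from h import *
rows([(-6,.095,.12),(-6,.095,.034)])
cv2.imwrite("pics/w1.png",snapshot("wrist")["color"][:,:,::-1])
E
```

```text
(-6, 0.095, 0.12) [ 0.474 -0.077  0.12 ] d [10.07 -9.7   2.66] a [-0.01 -0.   -7.97]
(-6, 0.095, 0.034) [ 0.474 -0.077  0.034] d [10.07 -9.7   4.81] a [-0.01 -0.   -7.97]schema error: expected keys dx, dy, dz, ax, ay, az, hand
```

View pics/w1.png

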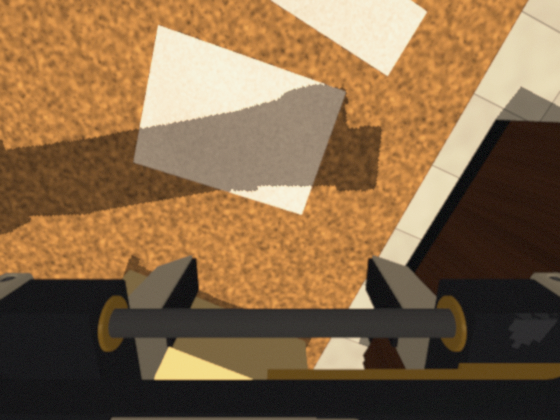

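The call was refused because every key is required, so the arm has not moved. The wrist picture only shows the paper sheets at the start pose.

```bash
python3 -m handwheel '[{"dx":10.07,"dy":-9.7,"dz":0.66,"ax":0,"ay":0,"az":-7.97,"hand":1},{"dx":10.07,"dy":-9.7,"dz":0.66,"ax":0,"ay":0,"az":-7.97,"hand":1},{"dx":10.07,"dy":-9.7,"dz":0.66,"ax":0,"ay":0,"az":-7.97,"hand":1},{"dx":10.07,"dy":-9.7,"dz":0.66,"ax":0,"ay":0,"az":-7.97,"hand":1},{"dx":10.07,"dy":-9.7,"dz":0.66,"ax":0,"ay":0,"az":-7.97,"hand":1},{"dx":10.07,"dy":-9.7,"dz":0.66,"ax":0,"ay":0,"az":-7.97,"hand":1},{"dx":10.07,"dy":-9.7,"dz":0.66,"ax":0,"ay":0,"az":-7.97,"hand":1},{"dx":10.07,"dy":-9.7,"dz":0.66,"ax":0,"ay":0,"az":-7.97,"hand":1},{"dx":10.07,"dy":-9.7,"dz":0.66,"ax":0,"ay":0,"az":-7.97,"hand":1},{"dx":10.07,"dy":-9.7,"dz":0.66,"ax":0,"ay":0,"az":-7.97,"hand":1},{"dx":10.07,"dy":-9.7,"dz":0.66,"ax":0,"ay":0,"az":-7.97,"hand":1},{"dx":10.07,"dy":-9.7,"dz":0.66,"ax":0,"ay":0,"az":-7.97,"hand":1},{"dx":10.07,"dy":-9.7,"dz":0.66,"ax":0,"ay":0,"az":-7.97,"hand":1},{"dx":10.07,"dy":-9.7,"dz":0.66,"ax":0,"ay":0,"az":-7.97,"hand":1},{"dx":10.07,"dy":-9.7,"dz":0.66,"ax":0,"ay":0,"az":-7.97,"hand":1},{"dx":10.07,"dy":-9.7,"dz":0.66,"ax":0,"ay":0,"az":-7.97,"hand":1},{"dx":10.07,"dy":-9.7,"dz":0.66,"ax":0,"ay":0,"az":-7.97,"hand":1},{"dx":10.07,"dy":-9.7,"dz":0.66,"ax":0,"ay":0,"az":-7.97,"hand":1}]'
python3 - <<'E'
from h import *
rows([(-6,.095,.2),(-6,.095,.12),(-6,.095,.034)])
cv2.imwrite("pics/w2.png",snapshot("wrist")["color"][:,:,::-1])
E
```

```text
clock: 2.05
tcp_pos: [0.474, -0.0788, 0.2004]
tcp_rot: [2.271, 2.17, -0.0]
ft_force: [-0.5, -0.8, 0.1]
width: 0.0009
grasp_force: 0.0
(-6, 0.095, 0.2) [ 0.474 -0.077  0.2  ] d [ 0.03 -0.    0.01] a [ 0.    0.   -0.01]
(-6, 0.095, 0.12) [ 0.474 -0.077  0.12 ] d [ 0.03 -0.    2.01] a [ 0.    0.   -0.01]
(-6, 0.095, 0.034) [ 0.474 -0.077  0.034] d [ 0.03 -0.    4.16] a [ 0.    0.   -0.01]
```

View pics/w2.png

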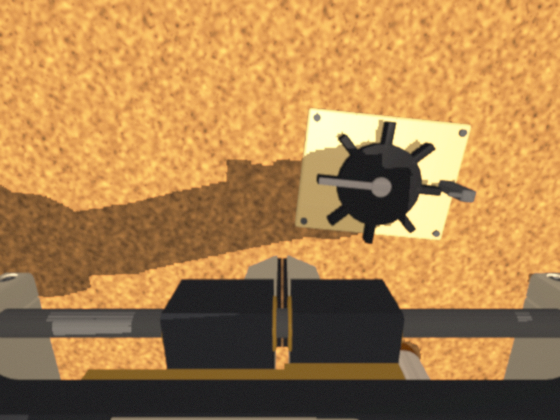

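The wrist view shows the hub at (381,187), the ridge tip at (322,180), the post at (462,191) and the shut fingertips near (285,265). The tip is thin enough for the gap. I'll check the hub with this view, then descend outside the wheel and slide in.

```bash
python3 - <<'E'
from h import *
s=snapshot("wrist");print(onz(s,(381,187),.058),onz(s,(322,180),.059),onz(s,(462,190),.062))
E
python3 -m handwheel '[{"dx":0.03,"dy":0,"dz":4.16,"ax":0,"ay":0,"az":0,"hand":1},{"dx":0.03,"dy":0,"dz":4.16,"ax":0,"ay":0,"az":0,"hand":1},{"dx":0.03,"dy":0,"dz":4.16,"ax":0,"ay":0,"az":0,"hand":1},{"dx":0.03,"dy":0,"dz":4.16,"ax":0,"ay":0,"az":0,"hand":1},{"dx":0.03,"dy":0,"dz":4.16,"ax":0,"ay":0,"az":0,"hand":1},{"dx":0.03,"dy":0,"dz":4.16,"ax":0,"ay":0,"az":0,"hand":1},{"dx":0.03,"dy":0.2,"dz":4.16,"ax":0,"ay":0,"az":0,"hand":1},{"dx":0.03,"dy":0.4,"dz":4.16,"ax":0,"ay":0,"az":0,"hand":1},{"dx":0.03,"dy":0.6,"dz":4.16,"ax":0,"ay":0,"az":0,"hand":1},{"dx":0.03,"dy":0.75,"dz":4.16,"ax":0,"ay":0,"az":0,"hand":1},{"dx":0.03,"dy":0.75,"dz":4.16,"ax":0,"ay":0,"az":0,"hand":1}]'
python3 - <<'E'
from h import *
rows([(p,.065,.034) for p in range(-6,43,4)]+[(38,.095,.034)])
s=snapshot("wrist");cv2.imwrite("pics/w3.png",s["color"][:,:,::-1])
E
```

```text
[ 0.56758977 -0.06652788  0.058     ] [ 0.51195305 -0.05710124  0.059     ] [ 0.64203522 -0.07183744  0.062     ]
clock: 3.25
tcp_pos: [0.5058, -0.0781, 0.0344]
tcp_rot: [2.269, 2.171, 0.002]
ft_force: [-0.5, -0.5, -0.8]
width: 0.0005
grasp_force: 0.0
(-6, 0.065, 0.034) [ 0.504 -0.079  0.034] d [-0.02 -0.05  0.01] a [ 0.01 -0.   -0.01]
(-2, 0.065, 0.034) [ 0.503 -0.074  0.034] d [ 0.1  -0.07  0.01] a [ 0.01 -0.    0.49]
(2, 0.065, 0.034) [ 0.503 -0.07   0.034] d [ 0.21 -0.08  0.01] a [ 0.01 -0.    0.99]
(6, 0.065, 0.034) [ 0.503 -0.065  0.034] d [ 0.33 -0.08  0.01] a [ 0.01 -0.    1.49]
(10, 0.065, 0.034) [ 0.503 -0.06   0.034] d [ 0.44 -0.08  0.01] a [ 0.01 -0.    1.99]
(14, 0.065, 0.034) [ 0.504 -0.056  0.034] d [ 0.56 -0.07  0.01] a [ 0.01 -0.    2.49]
(18, 0.065, 0.034) [ 0.505 -0.051  0.034] d [ 0.67 -0.05  0.01] a [ 0.01 -0.    2.99]
(22, 0.065, 0.034) [ 0.506 -0.047  0.034] d [ 0.79 -0.02  0.01] a [ 0.01 -0.    3.49]
(26, 0.065, 0.034) [ 0.508 -0.042  0.034] d [0.9  0.01 0.01] a [ 0.01 -0.    3.99]
(30, 0.065, 0.034) [ 0.51  -0.038  0.034] d [1.   0.06 0.01] a [ 0.01 -0.01  4.49]
(34, 0.065, 0.034) [ 0.512 -0.034  0.034] d [1.11 0.11 0.01] a [ 0.01 -0.01  4.99]
(38, 0.065, 0.034) [ 0.515 -0.03   0.034] d [1.21 0.17 0.01] a [ 0.01 -0.01  5.49]
(42, 0.065, 0.034) [ 0.517 -0.026  0.034] d [1.31 0.23 0.01] a [ 0.01 -0.01  5.99]
(38, 0.095, 0.034) [ 0.494 -0.008  0.034] d [ 1.73 -0.37  0.01] a [ 0.01 -0.01  5.49]
```

View pics/w3.png

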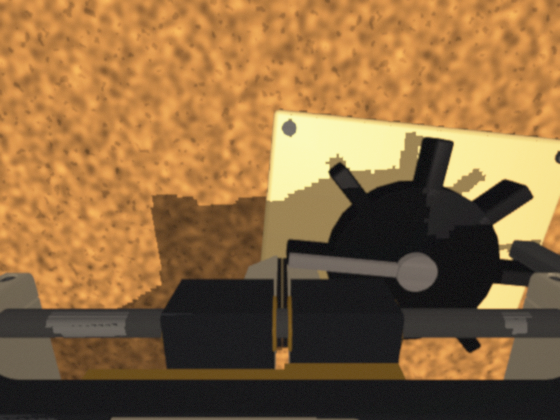

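The finger sits in the gap behind the ridge cog (cog tip at (290,250), fingertip at (285,265)) with about 13 mm of radial overlap. I'll make the first flick.

```bash
python3 -m handwheel '[{"dx":0.1,"dy":-0.07,"dz":0,"ax":0,"ay":0,"az":0.49,"hand":1},{"dx":0.21,"dy":-0.08,"dz":0,"ax":0,"ay":0,"az":0.99,"hand":1},{"dx":0.33,"dy":-0.08,"dz":0,"ax":0,"ay":0,"az":1.49,"hand":1},{"dx":0.44,"dy":-0.08,"dz":0,"ax":0,"ay":0,"az":1.99,"hand":1},{"dx":0.56,"dy":-0.07,"dz":0,"ax":0,"ay":0,"az":2.49,"hand":1},{"dx":0.67,"dy":-0.05,"dz":0,"ax":0,"ay":0,"az":2.99,"hand":1},{"dx":0.79,"dy":-0.02,"dz":0,"ax":0,"ay":0,"az":3.49,"hand":1},{"dx":0.9,"dy":0.01,"dz":0,"ax":0,"ay":0,"az":3.99,"hand":1},{"dx":1.0,"dy":0.06,"dz":0,"ax":0,"ay":0,"az":4.49,"hand":1},{"dx":1.11,"dy":0.11,"dz":0,"ax":0,"ay":0,"az":4.99,"hand":1},{"dx":1.21,"dy":0.17,"dz":0,"ax":0,"ay":0,"az":5.49,"hand":1},{"dx":1.21,"dy":0.17,"dz":0,"ax":0,"ay":0,"az":5.49,"hand":1}]'
python3 - <<'E'
from h import *
rows([(p,.065,.034) for p in (38,35)]+[(35,.08,.034),(35,.095,.034)]+[(p,.095,.034) for p in(28,21,14,7,0,-6)]+[(-6,.085,.034),(-6,.075,.034),(-6,.065,.034)])
s=snapshot("wrist")["color"][:,:,::-1]; t=snapshot("top")["color"][195:280,270:350,::-1]
t=cv2.resize(t,None,fx=4.9,fy=4.9,interpolation=cv2.INTER_CUBIC)
c=np.zeros((420,800,3),np.uint8);c[:,:400]=s[:,160:];c[:t.shape[0],405:405+t.shape[1]]=t
cv2.imwrite("pics/c2.png",c)
E
```

```text
clock: 4.5
tcp_pos: [0.5131, -0.0292, 0.034]
tcp_rot: [-2.917, -1.166, -0.0]
ft_force: [-0.6, -0.6, 0.5]
width: 0.0004
grasp_force: 0.0
(38, 0.065, 0.034) [ 0.515 -0.03   0.034] d [ 0.01  0.04 -0.  ] a [-0.   -0.    0.01]
(35, 0.065, 0.034) [ 0.513 -0.033  0.034] d [-0.07  0.06 -0.  ] a [-0.   -0.   -0.36]
(35, 0.08, 0.034) [ 0.502 -0.023  0.034] d [-0.09 -0.31 -0.  ] a [-0.   -0.   -0.36]
(35, 0.095, 0.034) [ 0.491 -0.012  0.034] d [-0.11 -0.69 -0.  ] a [-0.   -0.   -0.36]
(28, 0.095, 0.034) [ 0.485 -0.022  0.034] d [-0.39 -0.61 -0.  ] a [-0.   -0.   -1.24]
(21, 0.095, 0.034) [ 0.48  -0.033  0.034] d [-0.67 -0.5  -0.  ] a [-0.   -0.   -2.11]
(14, 0.095, 0.034) [ 0.476 -0.044  0.034] d [-0.92 -0.36 -0.  ] a [-0.   -0.   -2.99]
(7, 0.095, 0.034) [ 0.474 -0.056  0.034] d [-1.16 -0.19 -0.  ] a [-0.   -0.   -3.86]
(0, 0.095, 0.034) [ 0.473 -0.067  0.034] d [-1.38  0.01 -0.  ] a [-0.   -0.   -4.74]
(-6, 0.095, 0.034) [ 0.474 -0.077  0.034] d [-1.54  0.2  -0.  ] a [-0.   -0.   -5.49]
(-6, 0.085, 0.034) [ 0.484 -0.078  0.034] d [-1.37  0.38 -0.  ] a [-0.   -0.   -5.49]
(-6, 0.075, 0.034) [ 0.494 -0.078  0.034] d [-1.19  0.56 -0.  ] a [-0.   -0.   -5.49]
(-6, 0.065, 0.034) [ 0.504 -0.079  0.034] d [-1.02  0.74 -0.  ] a [-0.   -0.   -5.49]
```

View pics/c2.png

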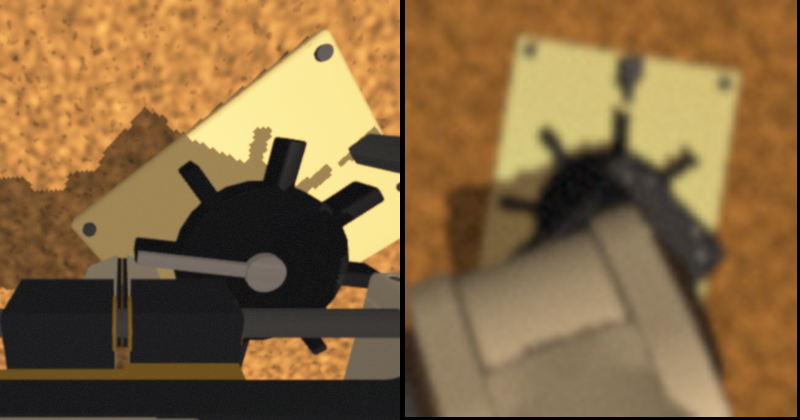

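The ridge advanced one click: it sits in the same relation to the finger, and a cog lines up with the post nib in the top view. The plate is unmoved. Next I withdraw radially and go back to the start of the stroke.

```bash
python3 -m handwheel '[{"dx":-0.07,"dy":0.06,"dz":0,"ax":0,"ay":0,"az":-0.36,"hand":1},{"dx":-0.09,"dy":-0.31,"dz":0,"ax":0,"ay":0,"az":-0.36,"hand":1},{"dx":-0.11,"dy":-0.69,"dz":0,"ax":0,"ay":0,"az":-0.36,"hand":1},{"dx":-0.11,"dy":-0.69,"dz":0,"ax":0,"ay":0,"az":-0.36,"hand":1},{"dx":-0.39,"dy":-0.61,"dz":0,"ax":0,"ay":0,"az":-1.24,"hand":1},{"dx":-0.67,"dy":-0.5,"dz":0,"ax":0,"ay":0,"az":-2.11,"hand":1},{"dx":-0.92,"dy":-0.36,"dz":0,"ax":0,"ay":0,"az":-2.99,"hand":1},{"dx":-1.16,"dy":-0.19,"dz":0,"ax":0,"ay":0,"az":-3.86,"hand":1},{"dx":-1.38,"dy":0.01,"dz":0,"ax":0,"ay":0,"az":-4.74,"hand":1},{"dx":-1.54,"dy":0.2,"dz":0,"ax":0,"ay":0,"az":-5.49,"hand":1},{"dx":-1.54,"dy":0.2,"dz":0,"ax":0,"ay":0,"az":-5.49,"hand":1},{"dx":-1.37,"dy":0.38,"dz":0,"ax":0,"ay":0,"az":-5.49,"hand":1},{"dx":-1.19,"dy":0.56,"dz":0,"ax":0,"ay":0,"az":-5.49,"hand":1},{"dx":-1.02,"dy":0.74,"dz":0,"ax":0,"ay":0,"az":-5.49,"hand":1},{"dx":-1.02,"dy":0.74,"dz":0,"ax":0,"ay":0,"az":-5.49,"hand":1}]'
python3 - <<'E'
from h import *
rows([(p,.065,.034) for p in (-6,-2,38)])
s=snapshot("wrist");cv2.imwrite("pics/w4.png",s["color"][:,:,::-1])
E
```

```text
clock: 6.1
tcp_pos: [0.5065, -0.0787, 0.0343]
tcp_rot: [2.269, 2.171, 0.003]
ft_force: [-0.5, -0.0, -0.3]
width: 0.0002
grasp_force: 0.0
(-6, 0.065, 0.034) [ 0.504 -0.079  0.034] d [-0.   -0.06  0.01] a [ 0.02 -0.   -0.  ]
(-2, 0.065, 0.034) [ 0.503 -0.074  0.034] d [ 0.11 -0.09  0.01] a [ 0.02 -0.01  0.5 ]
(38, 0.065, 0.034) [ 0.515 -0.03   0.034] d [1.22 0.15 0.01] a [ 0.02 -0.01  5.5 ]
```

View pics/w4.png

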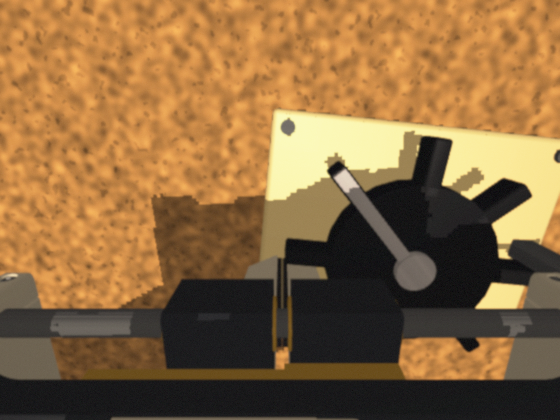

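Exactly one click: the ridge is now at the 135° cog, tip (337,168), and the plate screw is still at (288,127). The next cog waits in the same spot, so I'll do flick 2, then flick 3.

```bash
python3 -m handwheel '[{"dx":0.1,"dy":-0.08,"dz":0,"ax":0,"ay":0,"az":0.49,"hand":1},{"dx":0.21,"dy":-0.1,"dz":0,"ax":0,"ay":0,"az":0.99,"hand":1},{"dx":0.33,"dy":-0.1,"dz":0,"ax":0,"ay":0,"az":1.49,"hand":1},{"dx":0.44,"dy":-0.1,"dz":0,"ax":0,"ay":0,"az":1.99,"hand":1},{"dx":0.56,"dy":-0.09,"dz":0,"ax":0,"ay":0,"az":2.49,"hand":1},{"dx":0.67,"dy":-0.07,"dz":0,"ax":0,"ay":0,"az":2.99,"hand":1},{"dx":0.79,"dy":-0.04,"dz":0,"ax":0,"ay":0,"az":3.49,"hand":1},{"dx":0.9,"dy":-0.01,"dz":0,"ax":0,"ay":0,"az":3.99,"hand":1},{"dx":1.0,"dy":0.04,"dz":0,"ax":0,"ay":0,"az":4.49,"hand":1},{"dx":1.11,"dy":0.09,"dz":0,"ax":0,"ay":0,"az":4.99,"hand":1},{"dx":1.21,"dy":0.15,"dz":0,"ax":0,"ay":0,"az":5.49,"hand":1},{"dx":1.21,"dy":0.15,"dz":0,"ax":0,"ay":0,"az":5.49,"hand":1}]' &&
python3 -m handwheel '[{"dx":-0.07,"dy":0.06,"dz":0,"ax":0,"ay":0,"az":-0.36,"hand":1},{"dx":-0.09,"dy":-0.31,"dz":0,"ax":0,"ay":0,"az":-0.36,"hand":1},{"dx":-0.11,"dy":-0.69,"dz":0,"ax":0,"ay":0,"az":-0.36,"hand":1},{"dx":-0.11,"dy":-0.69,"dz":0,"ax":0,"ay":0,"az":-0.36,"hand":1},{"dx":-0.39,"dy":-0.61,"dz":0,"ax":0,"ay":0,"az":-1.24,"hand":1},{"dx":-0.67,"dy":-0.5,"dz":0,"ax":0,"ay":0,"az":-2.11,"hand":1},{"dx":-0.92,"dy":-0.36,"dz":0,"ax":0,"ay":0,"az":-2.99,"hand":1},{"dx":-1.16,"dy":-0.19,"dz":0,"ax":0,"ay":0,"az":-3.86,"hand":1},{"dx":-1.38,"dy":0.01,"dz":0,"ax":0,"ay":0,"az":-4.74,"hand":1},{"dx":-1.54,"dy":0.2,"dz":0,"ax":0,"ay":0,"az":-5.49,"hand":1},{"dx":-1.54,"dy":0.2,"dz":0,"ax":0,"ay":0,"az":-5.49,"hand":1},{"dx":-1.37,"dy":0.38,"dz":0,"ax":0,"ay":0,"az":-5.49,"hand":1},{"dx":-1.19,"dy":0.56,"dz":0,"ax":0,"ay":0,"az":-5.49,"hand":1},{"dx":-1.02,"dy":0.74,"dz":0,"ax":0,"ay":0,"az":-5.49,"hand":1},{"dx":-1.02,"dy":0.74,"dz":0,"ax":0,"ay":0,"az":-5.49,"hand":1}]'
python3 - <<'E'
from h import *
rows([(p,.065,.034) for p in (-6,-2,38)])
s=snapshot("wrist");cv2.imwrite("pics/w5.png",s["color"][:,:,::-1])
E
```

```text
clock: 7.35
tcp_pos: [0.5121, -0.0304, 0.034]
tcp_rot: [-2.917, -1.166, -0.0]
ft_force: [0.4, -0.1, 0.4]
width: 0.0005
grasp_force: 0.0
clock: 8.85
tcp_pos: [0.5055, -0.0802, 0.0343]
tcp_rot: [2.269, 2.171, 0.003]
ft_force: [-0.8, 0.6, -0.2]
width: 0.0004
grasp_force: 0.0
(-6, 0.065, 0.034) [ 0.504 -0.079  0.034] d [ 0.03 -0.04  0.01] a [ 0.02 -0.   -0.  ]
(-2, 0.065, 0.034) [ 0.503 -0.074  0.034] d [ 0.15 -0.06  0.01] a [ 0.02 -0.01  0.5 ]
(38, 0.065, 0.034) [ 0.515 -0.03   0.034] d [1.26 0.17 0.01] a [ 0.02 -0.01  5.5 ]
```

View pics/w5.png

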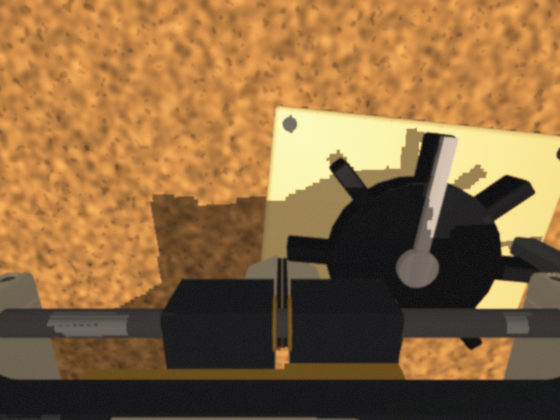

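Two clicks done: the ridge tip is at (440,140), i.e. the 90° cog, and the plate is unmoved. One view is left, so I'll check numerically by projecting a point at r = 30 mm in each cog direction and reading its brightness. Now flick 3.

```bash
cat >> h.py <<'E'
def ridge(cam="wrist"):
    s=snapshot(cam);g=cv2.cvtColor(s["color"],cv2.COLOR_RGB2GRAY);M=P(s)
    for a in range(0,360,45):
        v=[]
        for e in (-6,-3,0,3,6):
            t=np.radians(YAW+a+e);x=M@np.r_[C+.026*np.r_[np.cos(t),np.sin(t)],.059,1];u,w=x[:2]/x[2]
            v.append(int(g[round(w),round(u)]) if 0<=u<559 and 0<=w<419 else -1)
        print(a,v)
    return s
E
python3 -c "from h import *;ridge()"
python3 -m handwheel '[{"dx":0.12,"dy":-0.06,"dz":0,"ax":0,"ay":0,"az":0.49,"hand":1},{"dx":0.23,"dy":-0.08,"dz":0,"ax":0,"ay":0,"az":0.99,"hand":1},{"dx":0.35,"dy":-0.08,"dz":0,"ax":0,"ay":0,"az":1.49,"hand":1},{"dx":0.46,"dy":-0.08,"dz":0,"ax":0,"ay":0,"az":1.99,"hand":1},{"dx":0.58,"dy":-0.07,"dz":0,"ax":0,"ay":0,"az":2.49,"hand":1},{"dx":0.69,"dy":-0.05,"dz":0,"ax":0,"ay":0,"az":2.99,"hand":1},{"dx":0.81,"dy":-0.02,"dz":0,"ax":0,"ay":0,"az":3.49,"hand":1},{"dx":0.92,"dy":0.01,"dz":0,"ax":0,"ay":0,"az":3.99,"hand":1},{"dx":1.03,"dy":0.06,"dz":0,"ax":0,"ay":0,"az":4.49,"hand":1},{"dx":1.14,"dy":0.11,"dz":0,"ax":0,"ay":0,"az":4.99,"hand":1},{"dx":1.24,"dy":0.17,"dz":0,"ax":0,"ay":0,"az":5.49,"hand":1},{"dx":1.24,"dy":0.17,"dz":0,"ax":0,"ay":0,"az":5.49,"hand":1}]' &&
python3 -m handwheel '[{"dx":-0.07,"dy":0.06,"dz":0,"ax":0,"ay":0,"az":-0.36,"hand":1},{"dx":-0.09,"dy":-0.31,"dz":0,"ax":0,"ay":0,"az":-0.36,"hand":1},{"dx":-0.11,"dy":-0.69,"dz":0,"ax":0,"ay":0,"az":-0.36,"hand":1},{"dx":-0.11,"dy":-0.69,"dz":0,"ax":0,"ay":0,"az":-0.36,"hand":1},{"dx":-0.39,"dy":-0.61,"dz":0,"ax":0,"ay":0,"az":-1.24,"hand":1},{"dx":-0.67,"dy":-0.5,"dz":0,"ax":0,"ay":0,"az":-2.11,"hand":1},{"dx":-0.92,"dy":-0.36,"dz":0,"ax":0,"ay":0,"az":-2.99,"hand":1},{"dx":-1.16,"dy":-0.19,"dz":0,"ax":0,"ay":0,"az":-3.86,"hand":1},{"dx":-1.38,"dy":0.01,"dz":0,"ax":0,"ay":0,"az":-4.74,"hand":1},{"dx":-1.54,"dy":0.2,"dz":0,"ax":0,"ay":0,"az":-5.49,"hand":1},{"dx":-1.54,"dy":0.2,"dz":0,"ax":0,"ay":0,"az":-5.49,"hand":1},{"dx":-1.37,"dy":0.38,"dz":0,"ax":0,"ay":0,"az":-5.49,"hand":1},{"dx":-1.19,"dy":0.56,"dz":0,"ax":0,"ay":0,"az":-5.49,"hand":1},{"dx":-1.02,"dy":0.74,"dz":0,"ax":0,"ay":0,"az":-5.49,"hand":1},{"dx":-1.02,"dy":0.74,"dz":0,"ax":0,"ay":0,"az":-5.49,"hand":1}]'
python3 - <<'E'
from h import *
rows([(p,.065,.034) for p in (-6,-2,38)])
ridge()
E
```

```text
0 [14, 20, 17, 22, 19]
45 [19, 14, 20, 15, 18]
90 [35, 37, 92, 198, 127]
135 [22, 20, 19, 19, 16]
180 [18, 16, 18, 17, 20]
225 [26, 24, 24, 24, 22]
270 [56, 55, 51, 56, 56]
315 [52, 52, 45, 46, 25]
clock: 10.15
tcp_pos: [0.5118, -0.0308, 0.034]
tcp_rot: [-2.917, -1.166, -0.0]
ft_force: [0.8, 0.7, 0.2]
width: 0.0003
grasp_force: 0.0
clock: 11.65
tcp_pos: [0.5053, -0.0805, 0.0343]
tcp_rot: [2.269, 2.171, 0.003]
ft_force: [-0.9, 0.3, -0.6]
width: 0.0004
grasp_force: 0.0
(-6, 0.065, 0.034) [ 0.504 -0.079  0.034] d [ 0.04 -0.04  0.01] a [ 0.02 -0.   -0.  ]
(-2, 0.065, 0.034) [ 0.503 -0.074  0.034] d [ 0.16 -0.06  0.01] a [ 0.02 -0.01  0.5 ]
(38, 0.065, 0.034) [ 0.515 -0.03   0.034] d [1.27 0.18 0.01] a [ 0.02 -0.01  5.5 ]
0 [22, 22, 19, 16, 19]
45 [21, 18, 81, 106, 106]
90 [37, 35, 40, 37, 36]
135 [21, 17, 20, 20, 23]
180 [16, 23, 20, 17, 18]
225 [28, 26, 23, 26, 22]
270 [55, 53, 55, 56, 56]
315 [52, 51, 43, 36, 21]
```

The ridge is at 45°, one click short. Now the last flick with the same stroke, then I withdraw radially and rise clear.

```bash
python3 -m handwheel '[{"dx":0.12,"dy":-0.06,"dz":0,"ax":0,"ay":0,"az":0.49,"hand":1},{"dx":0.23,"dy":-0.08,"dz":0,"ax":0,"ay":0,"az":0.99,"hand":1},{"dx":0.35,"dy":-0.08,"dz":0,"ax":0,"ay":0,"az":1.49,"hand":1},{"dx":0.46,"dy":-0.08,"dz":0,"ax":0,"ay":0,"az":1.99,"hand":1},{"dx":0.58,"dy":-0.07,"dz":0,"ax":0,"ay":0,"az":2.49,"hand":1},{"dx":0.69,"dy":-0.05,"dz":0,"ax":0,"ay":0,"az":2.99,"hand":1},{"dx":0.81,"dy":-0.02,"dz":0,"ax":0,"ay":0,"az":3.49,"hand":1},{"dx":0.92,"dy":0.01,"dz":0,"ax":0,"ay":0,"az":3.99,"hand":1},{"dx":1.03,"dy":0.06,"dz":0,"ax":0,"ay":0,"az":4.49,"hand":1},{"dx":1.14,"dy":0.11,"dz":0,"ax":0,"ay":0,"az":4.99,"hand":1},{"dx":1.24,"dy":0.17,"dz":0,"ax":0,"ay":0,"az":5.49,"hand":1},{"dx":1.24,"dy":0.17,"dz":0,"ax":0,"ay":0,"az":5.49,"hand":1}]' &&
python3 -m handwheel '[{"dx":-0.07,"dy":0.06,"dz":0,"ax":0,"ay":0,"az":-0.36,"hand":1},{"dx":-0.09,"dy":-0.31,"dz":0,"ax":0,"ay":0,"az":-0.36,"hand":1},{"dx":-0.11,"dy":-0.69,"dz":0,"ax":0,"ay":0,"az":-0.36,"hand":1},{"dx":-0.11,"dy":-1.2,"dz":0,"ax":0,"ay":0,"az":-0.36,"hand":1},{"dx":-0.11,"dy":-1.2,"dz":0,"ax":0,"ay":0,"az":-0.36,"hand":1},{"dx":-0.11,"dy":-1.2,"dz":-1,"ax":0,"ay":0,"az":-0.36,"hand":1},{"dx":-0.11,"dy":-1.2,"dz":-2,"ax":0,"ay":0,"az":-0.36,"hand":1},{"dx":-0.11,"dy":-1.2,"dz":-3,"ax":0,"ay":0,"az":-0.36,"hand":1},{"dx":-0.11,"dy":-1.2,"dz":-4,"ax":0,"ay":0,"az":-0.36,"hand":1},{"dx":-0.11,"dy":-1.2,"dz":-4,"ax":0,"ay":0,"az":-0.36,"hand":1}]'
python3 - <<'E'
from h import *
s=ridge();cv2.imwrite("pics/w6.png",s["color"][:,:,::-1])
E
```

```text
clock: 12.9
tcp_pos: [0.5117, -0.0311, 0.034]
tcp_rot: [-2.917, -1.166, -0.0]
ft_force: [-1.1, -0.2, -0.2]
width: 0.0007
grasp_force: 0.0
clock: 13.9
tcp_pos: [0.479, 0.0002, 0.199]
tcp_rot: [2.882, 1.236, 0.013]
ft_force: [0.6, 0.2, 0.8]
width: 0.0007
grasp_force: 0.0
0 [108, 204, 231, 231, 229]
45 [55, 54, 55, 53, 51]
90 [29, 28, 27, 31, 31]
135 [23, 26, 24, 25, 24]
180 [26, 30, 26, 26, 28]
225 [27, 27, 27, 28, 27]
270 [49, 49, 49, 47, 49]
315 [48, 51, 50, 48, 48]
```

View pics/w6.png

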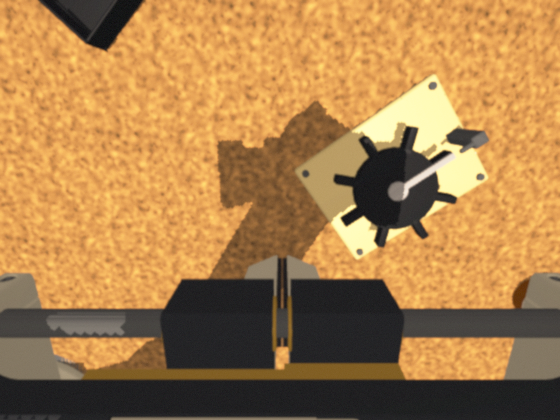

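The ridge runs from the hub (398,190) to its tip at about (452,158), straight at the post nib (467,148). The gripper is clear, so I'm handing in.

```bash
python3 -c "from bench import *;print(job_done())"
```

```text
the job is handed in; nothing more can be done
None
```

The wheel was flicked four clicks clockwise and its ridge now rests pointing at the index post; in the pictures the counter stayed in place, the gripper is clear, and the job was handed in at about 14 s.

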